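# Wake, set and tare the mixing scale

## Task

Get the paint-mixing scale ready with the empty cup already standing on its pan: lightly press the green on key, then the black unit key (ounces to grams), then the blue tare key, one at a time with a fingertip, letting each come up again before the next. Do not press the yellow calibration key, do not touch the pan or the cup, and leave the cup, bottle, tin and stirring stick where they are; nothing is to be picked up.

Things in the scene. Friction and masses are not known exactly. Their poses are not given: they have to be found in the camera images.
- scale: Light-grey bench scale, 330 mm deep (x), 280 mm wide (y), firm on the bench. Origin under its centre at bench level; its front faces its own -x. Its white panel slopes up from the front edge at 0.221 rad: four keys along y, 58 mm apart, top centres 138 mm in front of the origin and 48 mm up, blank display behind. Keys from its +y to -y: blue, black, yellow, green.
- pan: Stainless weighing pan of the scale, 205 mm (x) by 260 mm (y), its top 72 mm above the bench, its front edge 92 mm behind the keys' centres. The origin is under its centre, 11 mm below its top. Fixed in the scale; must not be touched.
- on_key_top (a point): Green on/off key on the scale's sloping front panel: cap 22 mm (front to back) by 26 mm (along the row), 7 mm proud of the panel. The point is the centre of the cap's top face and moves with it; z is square to the panel. It is the last key at the scale's -y end.
- unit_key_top (a point): Black unit key on the scale's sloping front panel: cap 22 mm (front to back) by 26 mm (along the row), 7 mm proud of the panel. The point is the centre of the cap's top face and moves with it; z is square to the panel. It is the second key from the +y end.
- tare_key_top (a point): Blue tare key on the scale's sloping front panel: cap 22 mm (front to back) by 26 mm (along the row), 7 mm proud of the panel. The point is the centre of the cap's top face and moves with it; z is square to the panel. It is the first key at the scale's +y end.
- cal_key_top (a point): Yellow calibration key on the scale's sloping front panel: cap 22 mm (front to back) by 26 mm (along the row), 7 mm proud of the panel. The point is the centre of the cap's top face and moves with it; z is square to the panel. It lies between the black and the green key; not to be pressed.
- on_key (a joint): Travel of the green on/off key, in m: 0 is up, 0.0045 fully down, square to the panel. Sprung: starts to move at about 1 N, is fully down at about 4.5 N and comes back up by itself; rigid at the bottom, where over 20 N would strain the scale. The scale takes a press at 0.0025 and more, held for a tenth of a second.
- unit_key (a joint): Travel of the black unit key, in m: 0 is up, 0.0045 fully down, square to the panel. Sprung: starts to move at about 1 N, is fully down at about 4.5 N and comes back up by itself; rigid at the bottom, where over 20 N would strain the scale. The scale takes a press at 0.0025 and more, held for a tenth of a second.
- tare_key (a joint): Travel of the blue tare key, in m: 0 is up, 0.0045 fully down, square to the panel. Sprung: starts to move at about 1 N, is fully down at about 4.5 N and comes back up by itself; rigid at the bottom, where over 20 N would strain the scale. The scale takes a press at 0.0025 and more, held for a tenth of a second.
- cal_key (a joint): Travel of the yellow calibration key, in m: 0 is up, 0.0045 fully down, square to the panel. Sprung: starts to move at about 1 N, is fully down at about 4.5 N and comes back up by itself; rigid at the bottom, where over 20 N would strain the scale. The scale takes a press at 0.0025 and more, held for a tenth of a second.
- cup: Empty orange plastic mixing cup, loose, upright on the pan, 80 mm across the mouth, 85 mm high, open at the top. Origin at the centre of its underside.
- hardener: White round bottle with blue label and red cap, loose, 60 mm across, 150 mm high, on the bench beside the scale. Origin at the centre of its underside.
- resin_tin: Closed green paint tin with bare metal lid, loose, 82 mm across, 88 mm high, on the bench beside the scale. Origin at the centre of its underside.
- stirrer: Flat wooden stirring stick with green paint on one end, loose, lying on the bench beside the scale, 180 mm (x) by 22 mm (y) by 5 mm. Origin at the centre of its underside.
Mind the look-alikes: they are no part of the job. There is more than one size of the cup; the job needs the largest.

How it is judged (in metres and radians):
On the way, in this order (a step that is already met when the one before it is completed fails the run):
1. the green on key is pressed, the other keys up (value of joint on_key above 0.0025 m and value of joint each of unit_key, tare_key, cal_key below 0.001 m), for 0.1 s.
2. the on key has come up again (value of joint each of on_key, unit_key, tare_key, cal_key below 0.001 m), for 0.05 s.
3. the black unit key is pressed, the other keys up (value of joint unit_key above 0.0025 m and value of joint each of on_key, tare_key, cal_key below 0.001 m), for 0.1 s.
4. the unit key has come up again (all of step 2), for 0.05 s.
5. the blue tare key is pressed, the other keys up (value of joint tare_key above 0.0025 m and value of joint each of on_key, unit_key, cal_key below 0.001 m), for 0.1 s.
At the end, for the whole second after the job is handed in: All four keys are up again (within 1 mm), the cup stands upright and at rest on the pan within 8 mm of where it was, and bottle, tin and stirring stick are within 20 mm of where they were (all of step 4 and distance of cup from where it was at the start of the episode below 0.008 m and angle between cup's own z axis and vertical below 0.1 rad and linear speed of cup below 0.02 m/s and distance of each of hardener, resin_tin, stirrer from where it was at the start of the episode below 0.02 m); the robot touches nothing.
It fails at once if the yellow calibration key is pressed (2.5 mm or more), or two keys are down at once (value of joint cal_key above 0.0025 m or value of joint each of on_key, unit_key above 0.0025 m or value of joint each of on_key, tare_key above 0.0025 m or value of joint each of on_key, cal_key above 0.0025 m or value of joint each of unit_key, tare_key above 0.0025 m or value of joint each of unit_key, cal_key above 0.0025 m or value of joint each of tare_key, cal_key above 0.0025 m).
It fails at once if the scale is pushed with more than 20 N (contact force between any of the fingers, the arm and scale above 20 N).
It fails at once if the robot touches the pan (contact force between any of the fingers, the arm and pan above 0.5 N).
It fails at once if the robot touches the cup, or it is shifted or lifted by 8 mm or tipped (contact force between any of the fingers, the arm and cup above 0.5 N or distance of cup from where it was at the start of the episode above 0.008 m or angle between cup's own z axis and vertical above 0.2 rad).
It fails at once if bottle, tin or stirring stick is shifted or lifted by more than 20 mm, or tipped (distance of any of hardener, resin_tin, stirrer from where it was at the start of the episode above 0.02 m or angle between any of hardener, resin_tin, stirrer's own z axis and vertical above 0.3 rad).
It also fails if it takes over 42 s, if anything falls off the work surface, if the arm or the gripper's body presses on something with over 40 N, if the wrist force passes 120 N, or if a joint passes its speed limit or range.

## Robot

A 7-joint arm with a two-finger parallel gripper is mounted at the origin on the work surface. World frame = base frame: x ahead of the robot, y to its left, z up, the work surface at z = 0. Lengths are in mm, angles in degrees, forces in N, time in s.
With the tool pointing down it reaches from about 400 to 900 mm from the base axis. Payload 5.5 kg.
Tool frame: the origin (TCP) lies at the very end of the fingers, on their centre line; the grasp point (between the pads) lies 19 mm behind it; y points along the fingers, z is the direction in which the jaws open and shut, and the axes are right-handed (so a half turn about y gives the same grasp; the last joint's range is limited). The gripper opens to 85 mm and grips with 20 to 120 N. Pads are 22 mm wide; open, the fingers measure 114 mm over their backs; the gripper's body (76 mm by 85 mm) begins 54 mm behind the grasp point. The pads swing forward as they close: fully open they stand 13 mm farther back than shut.
Start: joints at [-58.488, 28.699, -24.465, 88.831, 12.651, 65.22, -12.049], TCP at [183.837, 623.461, 231.31] pointing down, gripper open.
Joint ranges: [-164.97, 164.97], [-17.58, 116.51], [-87.97, 89.64], [11.32, 138.91], [-80.73, 260.73], [10.89, 115.49], [-147.41, 147.41]. Speed limits (degrees/s): [147.25, 147.25, 180, 180, 180, 180, 180].

## Interface

Orientations are given as a 3x3 rotation matrix whose columns are the frame's x, y, z axes.
In Python, from bench import ctrl gives the robot as it stands.
- The arm moves only by the shell command python3 -m handwheel 'ROWS' [OPENING] [FORCE]. ROWS is JSON, a list of rows, each an object with "delta_pos": the shift along the tool's x, y, z in mm, a list of three; "turn": the turn, a rotation vector about the tool's x, y, z in rad, a list of three. In form: [{"delta_pos": [dx, dy, dz], "turn": [rx, ry, rz]}, ...]. A call has 1 to 8 rows; each row shifts and turns the commanded pose from where the row before left it, along the tool's axes as they then stand; what a row does not reach is not made up. A row lasts 1/12 s, in which the tool goes at most 41.7 mm and 7.16 degrees, less where a joint would pass 70% of its speed; a pose out of reach is approached as far as the arm can. A call is refused whole if a number of a shift passes 41.7 or a number of a turn 0.125, either way. A call with a gripper value outside its range is refused whole. OPENING is the opening, from 0 (shut) to 1 (fully open), set as the call begins (- or left out, the last holds). The fingers move at their own pace and stop on an object; FORCE is the grip in N (left out, the last holds). Time passes only in rows, so rows that do not move let the fingers close. It gives the time, the measured TCP pose, the force and the opening at its end, in the units of the state.
- ctrl.sense(): the state, without advancing time (a new reading comes with each control period).
- ctrl.snapshot(name): name is "scene" or "top" or "wrist"; returns a dict with "image" (480x640x3 uint8, red, green, blue), "K" (3x3 intrinsics, pixels), "k1" (the pictures are not rectified: a ray, as slopes to the right and down, at radius r is drawn at 1 + k1 r^2 times it, then the intrinsics apply), "pose" (4x4, takes a point from camera to world coordinates). Camera axes: x right, y up, looking along -z (the intrinsics and any distortion apply to the point x, -y, -z); pixel columns grow to the right and rows downward; lengths in mm; the calibration is good to about 2 mm. A picture is of the moment at which its call begins. There is no depth.
- ctrl.close_job(): hands the job in, once; it reports no verdict.
The state is a dict: "time_s": time; "qpos": joint angles; "joint_vel": joint speeds; "tau": joint torques, N m; "tool_pos": TCP position; "eef_rot": TCP orientation; "force": force on the tool from outside, world axes, zero at the start; "torque": the same for the moment, N m; "width": finger opening in mm.
Only numpy, scipy, OpenCV 4.12 (cv2) and the standard library are available. Lean on these libraries where they do the work, as an engineer would, in place of code of your own. Each camera call takes 0.05 s, during which the arm holds its last target. There are 200 camera calls.

## Working session

There is one attempt and no reset: what is moved stays moved. The work goes in short steps, Python scripts to look and compute and a shell command to move; the robot and the scene stay as the last step left them, time stands still between calls to the robot, and variables do not carry over. Pictures are saved under pics/ and viewed, about 8 in all and at most 12, crops included, and the job is handed in when it is done.

```bash
mkdir -p pics; ls
python3 - <<'E'
from bench import ctrl
import cv2,numpy as np
s=ctrl.sense(); print({k:np.round(v,3).tolist() for k,v in s.items()})
for n in("scene","top"):
    d=ctrl.snapshot(n); cv2.imwrite(f"pics/{n}0.png",d["image"][:,:,::-1]); print(n,np.round(d["K"],1).tolist(),d["k1"],np.round(d["pose"],3).tolist())
E
```

```text
pics
{'time_s': 0.0, 'qpos': [-58.488, 28.756, -24.452, 88.891, 12.653, 65.22, -12.05], 'joint_vel': [-0.105, -0.039, -0.041, 0.059, 0.085, -0.067, -0.02], 'tau': [0.001, -56.951, -5.816, -28.095, 0.011, 0.012, 0.0], 'tool_pos': [183.745, 622.77, 230.236], 'eef_rot': [[0.959, -0.001, 0.283], [-0.283, -0.002, 0.959], [-0.0, -1.0, -0.002]], 'force': [0.584, -0.501, -0.237], 'torque': [0.021, -0.054, 0.014], 'width': 85.002}
scene [[556.5, 0.0, 327.4], [0.0, 556.5, 243.8], [0.0, 0.0, 1.0]] -0.15082408133621508 [[0.898, -0.294, 0.327, 1009.18], [0.44, 0.626, -0.644, -754.123], [-0.015, 0.722, 0.692, 933.802], [0.0, 0.0, 0.0, 1.0]]
top [[455.1, 0.0, 316.1], [0.0, 455.1, 243.6], [0.0, 0.0, 1.0]] -0.013740401015272671 [[-0.017, 0.986, -0.164, 475.215], [-1.0, -0.017, 0.003, 36.397], [0.0, 0.164, 0.987, 830.198], [0.0, 0.0, 0.0, 1.0]]
```

View pics/scene0.png

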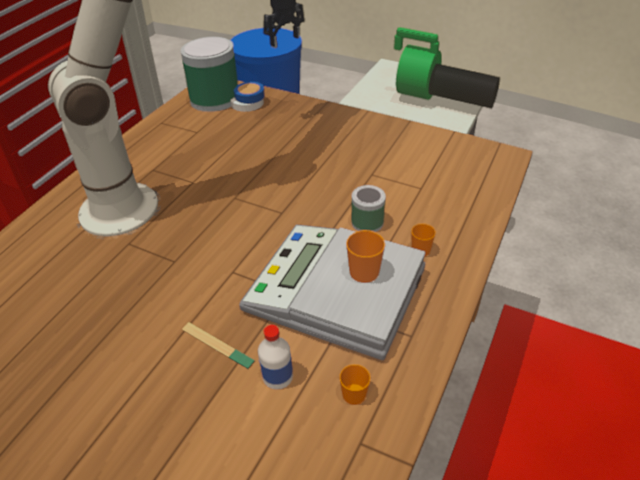

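View pics/top0.png

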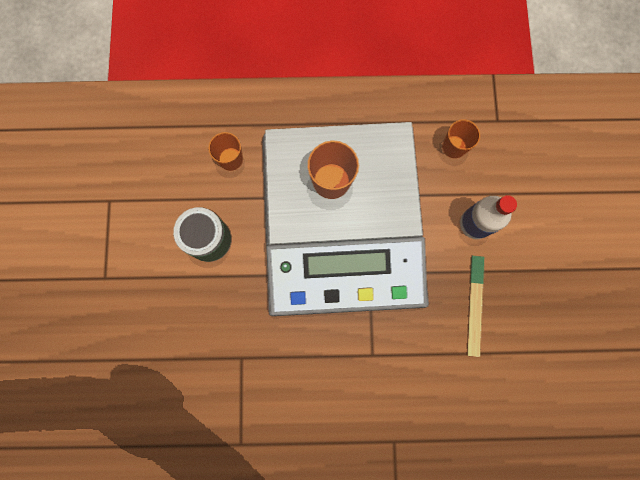

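The keys in the top view run blue (298,298), black (332,296), yellow (366,294), green (399,292). The round green item at (286,267) is the bubble level, not a key. Of the three orange cups, (333,168) on the pan is the large one; (226,152) and (462,138) are small look-alikes. Next I locate the keys in both views.

```bash
cat > h.py <<'E'
from bench import ctrl
import cv2,numpy as np
def ray(d,uv):
    K=d["K"]; dist=np.array([d["k1"],0,0,0,0.])
    n=cv2.undistortPoints(np.array([[uv]],float),np.array(K,float),dist)[0,0]
    P=np.array(d["pose"]); v=P[:3,:3]@[n[0],-n[1],-1]
    return P[:3,3],v/np.linalg.norm(v)
def onz(d,uv,z):
    o,v=ray(d,uv); return o+v*(z-o[2])/v[2]
def tri(rs):
    A=sum(np.eye(3)-np.outer(v,v) for o,v in rs); b=sum((np.eye(3)-np.outer(v,v))@o for o,v in rs)
    return np.linalg.solve(A,b)
H={"blue":((105,130,80),(125,255,255)),"yellow":((22,140,120),(34,255,255)),"green":((50,120,80),(80,255,255)),"black":((0,0,0),(180,255,60))}
def keys(d,box):
    x0,y0,x1,y1=box; hsv=cv2.cvtColor(d["image"],cv2.COLOR_RGB2HSV)[y0:y1,x0:x1]; r={}
    for k,(a,b) in H.items():
        m=cv2.inRange(hsv,a,b); n,_,st,c=cv2.connectedComponentsWithStats(m)
        r[k]=[(np.round(c[i]+[x0,y0],1).tolist(),st[i,2:].tolist()) for i in range(1,n) if st[i,4]>25]
    return r
E
python3 - <<'E'
from h import *
T=ctrl.snapshot("top");S=ctrl.snapshot("scene")
t=keys(T,(275,280,420,310)); s=keys(S,(248,226,308,300)); print(t);print(s)
for k in H:
    a=t[k][0][0]; p=onz(T,a,48).round(1)
    print(k,"top z48",p,[("scene z48",onz(S,c,48).round(1),"tri",tri([ray(T,a),ray(S,c)]).round(1)) for c,_ in s[k]])
cv2.imwrite("pics/crop1.png",cv2.resize(T["image"][110:320,180:520,::-1],None,fx=2.3,fy=2.3,interpolation=cv2.INTER_CUBIC))
E
```

```text
{'blue': [([297.5, 297.8], [14, 13, 169])], 'yellow': [([364.9, 294.1], [15, 13, 172])], 'green': [([398.5, 292.2], [14, 13, 165])], 'black': [([331.1, 296.4], [14, 13, 124])]}
{'blue': [([296.2, 236.2], [10, 7, 49])], 'yellow': [([273.0, 269.1], [11, 9, 67])], 'green': [([260.5, 287.1], [12, 9, 66])], 'black': [([284.8, 252.5], [11, 6, 44])]}
blue top z48 [511.7  67.2  48. ] [('scene z48', array([513.5,  62.9,  48. ]), 'tri', array([511.5,  67.1,  43.8]))]
yellow top z48 [516.  -48.2  48. ] [('scene z48', array([517.7, -52.7,  48. ]), 'tri', array([515.8, -49. ,  43.7]))]
green top z48 [ 518.3 -105.9   48. ] [('scene z48', array([ 520.1, -110.4,   48. ]), 'tri', array([ 518.1, -106.9,   43.6]))]
black top z48 [513.1   9.8  48. ] [('scene z48', array([515.8,   4. ,  48. ]), 'tri', array([513. ,   9.3,  42.2]))]
```

View pics/crop1.png

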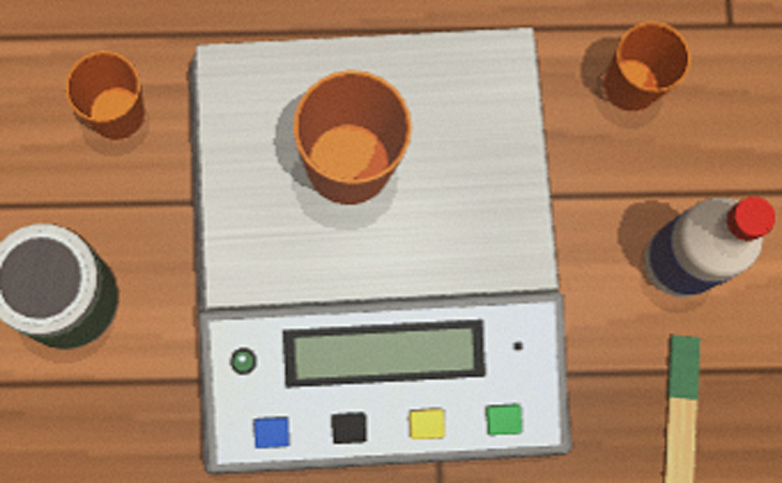

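Spacing measures 57.7 mm (58 given), and the views agree to about 5 mm. The scale's yaw is about 2.2°. First I shut the fingers and turn square to the panel.

```bash
cat >> h.py <<'E'
from scipy.spatial.transform import Rotation as R
yaw=np.arctan2(0.038,1)
RT=R.from_euler("z",yaw).as_matrix()@np.array([[np.cos(.221),np.sin(.221),0],[0,0,1],[np.sin(.221),-np.cos(.221),0]]).T.reshape(3,3) if 0 else R.from_euler("z",yaw).as_matrix()@np.array([[np.cos(.221),np.sin(.221),0],[0,0,1],[np.sin(.221),-np.cos(.221),0]])
KEY={"blue":(512.6,65,48),"black":(514.5,7,48),"yellow":(517,-50.5,48),"green":(519.2,-108.2,48)}
E
sed -i 's/^RT=.* if 0 else /RT=/' h.py
python3 - <<'E'
from h import *
s=ctrl.sense();Q=np.array(s["eef_rot"]);p=np.array(s["tool_pos"])
print(RT.round(3).tolist(),np.linalg.det(RT)); v=R.from_matrix(Q.T@RT).as_rotvec();print("turn",v,v/4,v/5)
w=[p,(430,450,230),(600,150,200),(515,-108,150)]
w=[p,(420,420,220),(519-10,-108,140)]
for a,b in zip(w,w[1:]): d=RT.T@(np.array(b)-a);print(d.round(1),np.linalg.norm(d),(d/np.ceil(np.linalg.norm(d)/35)).round(1),np.ceil(np.linalg.norm(d)/35))
E
```

```text
[[0.975, 0.219, -0.038], [0.037, 0.008, 0.999], [0.219, -0.976, 0.0]] 1.0000000000000004
turn [ 0.03711299 -0.32327363 -0.21929459] [ 0.00927825 -0.08081841 -0.05482365] [ 0.0074226  -0.06465473 -0.04385892]
[ 220.5   60.4 -211.8] 311.65884018868496 [ 24.5   6.7 -23.5] 9.0
[  49.7   93.2 -531. ] 541.3917250937625 [  3.1   5.8 -33.2] 16.0
```

```bash
python3 -m handwheel '[{"delta_pos":[0,0,0],"turn":[0.0074,-0.0647,-0.0439]},{"delta_pos":[0,0,0],"turn":[0.0074,-0.0647,-0.0439]},{"delta_pos":[0,0,0],"turn":[0.0074,-0.0647,-0.0439]},{"delta_pos":[0,0,0],"turn":[0.0074,-0.0647,-0.0439]},{"delta_pos":[0,0,0],"turn":[0.0074,-0.0647,-0.0439]}]' 0
python3 -m handwheel '[{"delta_pos":[27.5,7.5,-26.5],"turn":[0,0,0]},{"delta_pos":[27.5,7.5,-26.5],"turn":[0,0,0]},{"delta_pos":[27.5,7.5,-26.5],"turn":[0,0,0]},{"delta_pos":[27.5,7.5,-26.5],"turn":[0,0,0]},{"delta_pos":[27.5,7.5,-26.5],"turn":[0,0,0]},{"delta_pos":[27.5,7.5,-26.5],"turn":[0,0,0]},{"delta_pos":[27.5,7.5,-26.5],"turn":[0,0,0]},{"delta_pos":[27.5,7.5,-26.5],"turn":[0,0,0]}]'
```

```text
time_s: 0.62
tool_pos: [183.7, 623.6, 231.2]
eef_rot: [[0.974, 0.221, -0.041], [0.04, 0.01, 0.999], [0.222, -0.975, 0.001]]
force: [-0.6, -0.4, -0.6]
width: 25.6
time_s: 1.28
tool_pos: [420.7, 418.8, 220.9]
eef_rot: [[0.975, 0.22, -0.038], [0.037, 0.009, 0.999], [0.22, -0.976, 0.001]]
force: [0.1, -0.4, -1.1]
width: 0.1
```

Tracking is good. On to above the green key.

```bash
python3 -m handwheel '[{"delta_pos":[3,6,-33],"turn":[0,0,0]},{"delta_pos":[3,6,-33],"turn":[0,0,0]},{"delta_pos":[3,6,-33],"turn":[0,0,0]},{"delta_pos":[3,6,-33],"turn":[0,0,0]},{"delta_pos":[3,6,-33],"turn":[0,0,0]},{"delta_pos":[3,6,-33],"turn":[0,0,0]},{"delta_pos":[3,6,-33],"turn":[0,0,0]},{"delta_pos":[3,6,-33],"turn":[0,0,0]}]'
python3 -m handwheel '[{"delta_pos":[3,6,-33],"turn":[0,0,0]},{"delta_pos":[3,6,-33],"turn":[0,0,0]},{"delta_pos":[3,6,-33],"turn":[0,0,0]},{"delta_pos":[3,6,-33],"turn":[0,0,0]},{"delta_pos":[3,6,-33],"turn":[0,0,0]},{"delta_pos":[3,6,-33],"turn":[0,0,0]},{"delta_pos":[3,6,-33],"turn":[0,0,0]},{"delta_pos":[3,6,-33],"turn":[0,0,0]}]'
python3 - <<'E'
from h import *
s=ctrl.sense();p=np.array(s["tool_pos"]);print(p,s["width"],"to go",(RT.T@(np.array(KEY["green"])-p)).round(1))
W=ctrl.snapshot("wrist");print(np.round(W["pose"],2).tolist(),W["k1"],W["K"][0])
cv2.imwrite("pics/wrist1.png",W["image"][:,:,::-1])
E
```

```text
time_s: 1.95
tool_pos: [463.5, 156.3, 179.0]
eef_rot: [[0.975, 0.22, -0.038], [0.037, 0.009, 0.999], [0.22, -0.975, 0.001]]
force: [0.8, 0.4, -0.3]
width: 0.1
time_s: 2.62
tool_pos: [507.6, -106.2, 137.2]
eef_rot: [[0.975, 0.22, -0.038], [0.037, 0.009, 0.999], [0.22, -0.975, 0.001]]
force: [-0.1, 0.9, -0.6]
width: 0.0
[ 507.63492941 -106.15854186  137.18006257] 0.0034038302303215084 to go [-8.3 89.5 -2.5]
[[-0.04, -0.86, -0.52, 397.95], [1.0, -0.03, -0.02, -110.67], [0.0, -0.52, 0.86, 257.71], [0.0, 0.0, 0.0, 1.0]] -0.030268881032860944 [372.73967186   0.         322.16930994]
```

View pics/wrist1.png

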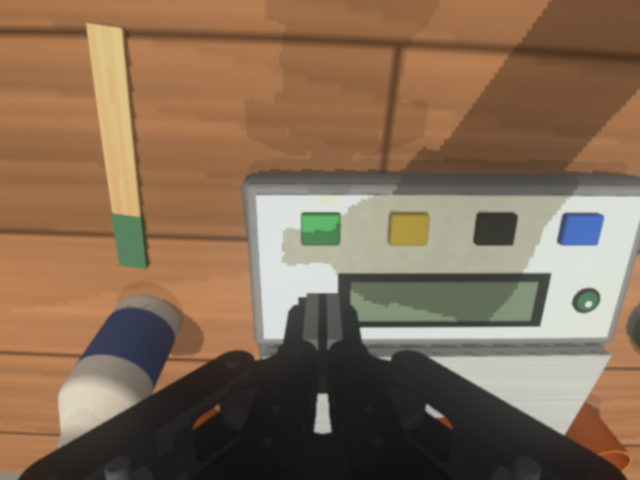

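The wrist view shows green (320,228), yellow (409,229), black (496,229), blue (581,229) and the shut fingertips at about (322,295). I measure the keys from this closer view.

Run:
```python
from h import *
W=ctrl.snapshot("wrist")
r=keys(W,(280,205,620,255));P={}
H["yellow"]=((18,120,80),(34,255,255))
r=keys(W,(280,205,620,255))
for k in H:
    c,wh=max(r[k],key=lambda t:t[1][2]); P[k]=onz(W,c,48); print(k,c,wh,P[k].round(1),"mean xy z",)
p=np.array(ctrl.sense()["tool_pos"])
for k in("green","black","blue"): print(k,"to go wrist",(RT.T@(P[k]-p)).round(1),"tops",(RT.T@(np.array(KEY[k])-p)).round(1))
print("yaw",np.degrees(np.arctan2(*(P["green"]-P["blue"])[[0,1]]*[1,-1])))
```

```text
blue [595.8, 227.9] [41, 29, 1028] [511.8  64.7  48. ] mean xy z
yellow [421.2, 227.9] [40, 31, 1186] [515.5 -50.4  48. ] mean xy z
green [327.5, 221.8] [27, 14, 252] [ 512.9 -111.2   48. ] mean xy z
black [507.8, 227.4] [42, 30, 1117] [513.3   6.   48. ] mean xy z
green to go wrist [-14.2  87.7  -0.2] tops [-8.  89.1  2.5]
black to go wrist [ -9.5  88.8 116.8] tops [ -8.3  89.1 117.8]
blue to go wrist [ -8.8  89.  175.5] tops [ -8.   89.1 175.8]
yaw 0.36974017181881746
```

The arm was still settling when that first picture was taken. Wrist and top/scene agree within 1.5 mm. The wrist mask caught only part of the green cap, so I place green by extrapolating from yellow: (518,-108). Now descend to about 12 mm above it.

```bash
python3 -m handwheel '[{"delta_pos":[-2.9,25,0.9],"turn":[0,0,0]},{"delta_pos":[-2.9,25,0.9],"turn":[0,0,0]},{"delta_pos":[-2.9,25,0.9],"turn":[0,0,0]},{"delta_pos":[0,0,0],"turn":[0,0,0]},{"delta_pos":[0,0,0],"turn":[0,0,0]},{"delta_pos":[0,0,0],"turn":[0,0,0]}]'
python3 - <<'E'
from h import *
s=ctrl.sense();p=np.array(s["tool_pos"]);print(p,s["force"],"to go",(RT.T@(np.array([518.3,-108.1,48])-p)).round(1))
W=ctrl.snapshot("wrist");S=ctrl.snapshot("scene")["image"][200:320,200:360]
a=W["image"];b=cv2.resize(S,(640,480),interpolation=cv2.INTER_CUBIC)
cv2.imwrite("pics/close1.png",cv2.resize(np.hstack([a,b]),(800,300))[:,:,::-1])
E
```

```text
time_s: 3.22
tool_pos: [516.0, -101.2, 63.1]
eef_rot: [[0.975, 0.22, -0.039], [0.038, 0.009, 0.999], [0.22, -0.975, 0.001]]
force: [0.3, 0.1, 0.0]
width: 0.2
[ 515.95012272 -101.23771539   63.07888376] [0.27875631 0.06072716 0.02388865] to go [-1.3 15.2 -6.9]
```

View pics/close1.png

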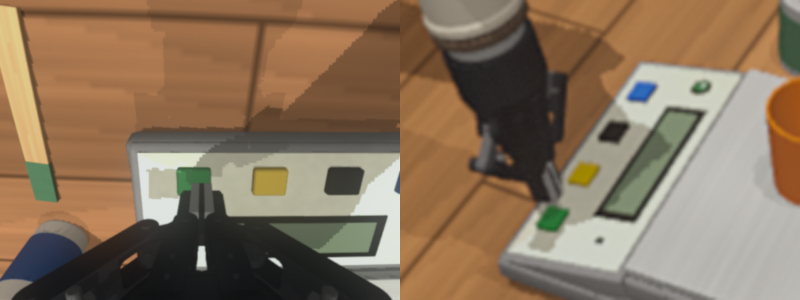

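The wrist half shows the tip at (201,190) slightly right (+y) of the green cap at (194,181), matching the computed 7 mm offset. I correct it and go down.

```bash
python3 -m handwheel '[{"delta_pos":[-1.3,3,-6.9],"turn":[0,0,0]},{"delta_pos":[0,4,0],"turn":[0,0,0]},{"delta_pos":[0,3,0],"turn":[0,0,0]},{"delta_pos":[0,0,0],"turn":[0,0,0]},{"delta_pos":[0,0,0],"turn":[0,0,0]},{"delta_pos":[0,0,0],"turn":[0,0,0]}]'
python3 - <<'E'
from h import *
s=ctrl.sense();p=np.array(s["tool_pos"]);print("to go",(RT.T@(np.array([518.3,-108.1,48])-p)).round(1),"force tool axes",(RT.T@s["force"]).round(2))
E
```

```text
time_s: 3.82
tool_pos: [516.6, -108.3, 52.1]
eef_rot: [[0.975, 0.219, -0.038], [0.037, 0.01, 0.999], [0.22, -0.976, 0.001]]
force: [0.5, -0.5, -0.6]
width: 0.4
to go [0.8 4.3 0.1] force tool axes [ 0.31  0.65 -0.49]
```

```bash
python3 -m handwheel '[{"delta_pos":[0,1.5,0],"turn":[0,0,0]},{"delta_pos":[0,1.5,0],"turn":[0,0,0]},{"delta_pos":[0,0,0],"turn":[0,0,0]},{"delta_pos":[0,0,0],"turn":[0,0,0]}]'
python3 -m handwheel '[{"delta_pos":[0,1,0],"turn":[0,0,0]},{"delta_pos":[0,1,0],"turn":[0,0,0]},{"delta_pos":[0,0,0],"turn":[0,0,0]},{"delta_pos":[0,0,0],"turn":[0,0,0]}]'
```

```text
time_s: 4.15
tool_pos: [517.2, -108.3, 49.1]
eef_rot: [[0.975, 0.219, -0.038], [0.037, 0.01, 0.999], [0.219, -0.976, 0.001]]
force: [0.8, 0.6, 0.4]
width: -0.1
time_s: 4.48
tool_pos: [517.8, -108.3, 47.3]
eef_rot: [[0.975, 0.22, -0.038], [0.037, 0.009, 0.999], [0.22, -0.976, 0.001]]
force: [-0.4, 0.5, 2.1]
width: -0.3
```

```bash
python3 -m handwheel '[{"delta_pos":[0,1,0],"turn":[0,0,0]},{"delta_pos":[0,0.5,0],"turn":[0,0,0]},{"delta_pos":[0,0,0],"turn":[0,0,0]},{"delta_pos":[0,0,0],"turn":[0,0,0]}]'
python3 -m handwheel '[{"delta_pos":[0,1,0],"turn":[0,0,0]},{"delta_pos":[0,0.5,0],"turn":[0,0,0]},{"delta_pos":[0,0,0],"turn":[0,0,0]},{"delta_pos":[0,0,0],"turn":[0,0,0]}]'
```

```text
time_s: 4.82
tool_pos: [518.2, -108.3, 45.9]
eef_rot: [[0.975, 0.22, -0.038], [0.037, 0.009, 0.999], [0.22, -0.976, 0.001]]
force: [-0.0, 0.1, 2.9]
width: -0.2
time_s: 5.15
tool_pos: [518.5, -108.3, 44.4]
eef_rot: [[0.975, 0.22, -0.038], [0.037, 0.009, 0.999], [0.22, -0.976, 0.001]]
force: [-1.1, 0.6, 3.6]
width: 0.1
```

Force (about 3.7 N) and height (3.7 mm below the free top) agree on about 3.6 mm of travel. I add 0.5 mm, hold, then release fully.

```bash
python3 -m handwheel '[{"delta_pos":[0,0.5,0],"turn":[0,0,0]},{"delta_pos":[0,0,0],"turn":[0,0,0]},{"delta_pos":[0,0,0],"turn":[0,0,0]},{"delta_pos":[0,0,0],"turn":[0,0,0]},{"delta_pos":[0,0,0],"turn":[0,0,0]}]'
python3 -m handwheel '[{"delta_pos":[0,-5,0],"turn":[0,0,0]},{"delta_pos":[0,-10,0],"turn":[0,0,0]},{"delta_pos":[0,-10,0],"turn":[0,0,0]},{"delta_pos":[0,0,0],"turn":[0,0,0]},{"delta_pos":[0,0,0],"turn":[0,0,0]}]'
python3 - <<'E'
from h import *
p=np.array(ctrl.sense()["tool_pos"])
for k in([513.7,6.7,48],[512.1,64.8,48]):print((RT.T@(np.array(k)-p)).round(1))
E
```

```text
time_s: 5.57
tool_pos: [518.6, -108.3, 43.9]
eef_rot: [[0.975, 0.22, -0.038], [0.037, 0.009, 0.999], [0.22, -0.976, 0.001]]
force: [-0.9, 0.0, 4.1]
width: 0.1
time_s: 5.98
tool_pos: [513.5, -108.8, 69.3]
eef_rot: [[0.974, 0.221, -0.038], [0.037, 0.009, 0.999], [0.221, -0.975, 0.0]]
force: [-0.3, -0.0, 0.0]
width: -0.3
[ -0.2  21.8 115.4]
[  0.4  21.9 173.5]
```

Green was pressed to about 4 N and released. Next I move over the yellow key, 22 mm clear, to the black one.

```bash
python3 -m handwheel '[{"delta_pos":[0,0,28.9],"turn":[0,0,0]},{"delta_pos":[0,0,28.9],"turn":[0,0,0]},{"delta_pos":[0,0,28.9],"turn":[0,0,0]},{"delta_pos":[0,0,28.7],"turn":[0,0,0]},{"delta_pos":[0,0,0],"turn":[0,0,0]},{"delta_pos":[0,0,0],"turn":[0,0,0]},{"delta_pos":[0,0,0],"turn":[0,0,0]},{"delta_pos":[0,0,0],"turn":[0,0,0]}]'
python3 - <<'E'
from h import *
p=np.array(ctrl.sense()["tool_pos"])
print((RT.T@(np.array([513.7,6.7,48])-p)).round(1))
W=ctrl.snapshot("wrist")["image"]
cv2.imwrite("pics/black1.png",W[:,:,::-1])
E
```

```text
time_s: 6.65
tool_pos: [508.5, 5.5, 68.2]
eef_rot: [[0.975, 0.219, -0.036], [0.035, 0.009, 0.999], [0.219, -0.976, 0.001]]
force: [0.7, -0.9, 1.1]
width: 0.1
[ 0.6 20.9  1. ]
```

View pics/black1.png

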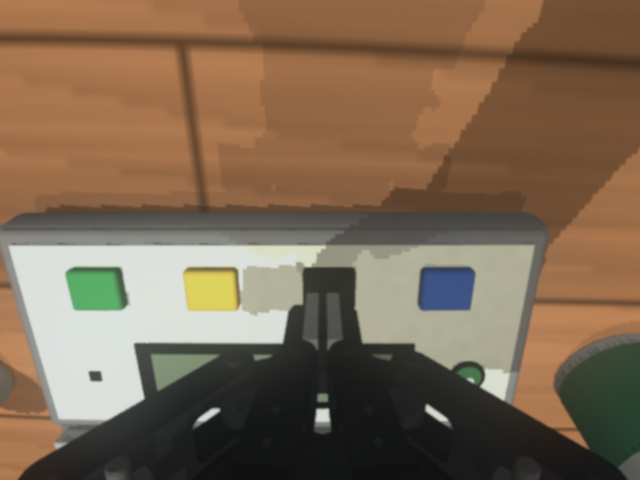

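The tip at (322,300) stands over the black key at (329,290), with green and yellow (95 and 211,289) both up. I shift about 2 mm and press.

```bash
python3 -m handwheel '[{"delta_pos":[0.5,8,1.8],"turn":[0,0,0]},{"delta_pos":[0,6,0],"turn":[0,0,0]},{"delta_pos":[0,3,0],"turn":[0,0,0]},{"delta_pos":[0,1.5,0],"turn":[0,0,0]},{"delta_pos":[0,0,0],"turn":[0,0,0]},{"delta_pos":[0,0,0],"turn":[0,0,0]},{"delta_pos":[0,0,0],"turn":[0,0,0]}]'
python3 -m handwheel '[{"delta_pos":[0,1,0],"turn":[0,0,0]},{"delta_pos":[0,1,0],"turn":[0,0,0]},{"delta_pos":[0,0.5,0],"turn":[0,0,0]},{"delta_pos":[0,0,0],"turn":[0,0,0]},{"delta_pos":[0,0,0],"turn":[0,0,0]}]'
```

```text
time_s: 7.28
tool_pos: [513.2, 8.7, 50.5]
eef_rot: [[0.975, 0.22, -0.038], [0.037, 0.009, 0.999], [0.22, -0.976, 0.001]]
force: [0.6, 0.4, -0.3]
width: -0.0
time_s: 7.7
tool_pos: [513.8, 8.9, 48.1]
eef_rot: [[0.975, 0.22, -0.038], [0.037, 0.009, 0.999], [0.22, -0.975, 0.001]]
force: [0.8, -0.4, 0.5]
width: -0.2
```

```bash
python3 -m handwheel '[{"delta_pos":[0,1,0],"turn":[0,0,0]},{"delta_pos":[0,1,0],"turn":[0,0,0]},{"delta_pos":[0,0.5,0],"turn":[0,0,0]},{"delta_pos":[0,0,0],"turn":[0,0,0]},{"delta_pos":[0,0,0],"turn":[0,0,0]}]'
python3 -m handwheel '[{"delta_pos":[0,1,0],"turn":[0,0,0]},{"delta_pos":[0,0.8,0],"turn":[0,0,0]},{"delta_pos":[0,0,0],"turn":[0,0,0]},{"delta_pos":[0,0,0],"turn":[0,0,0]},{"delta_pos":[0,0,0],"turn":[0,0,0]},{"delta_pos":[0,0,0],"turn":[0,0,0]}]'
```

```text
time_s: 8.12
tool_pos: [514.4, 8.9, 45.6]
eef_rot: [[0.975, 0.22, -0.038], [0.037, 0.009, 0.999], [0.22, -0.975, 0.001]]
force: [-0.3, 0.5, 2.6]
width: 0.1
time_s: 8.62
tool_pos: [514.8, 8.8, 43.9]
eef_rot: [[0.975, 0.22, -0.038], [0.037, 0.009, 0.999], [0.22, -0.975, 0.001]]
force: [-0.5, 0.7, 4.7]
width: -0.4
```

Black was pressed to the same depth (43.9 mm, about 4.7 N). Release and go over to the blue key.

```bash
python3 -m handwheel '[{"delta_pos":[0,-5,0],"turn":[0,0,0]},{"delta_pos":[0,-10,0],"turn":[0,0,0]},{"delta_pos":[0,-10,0],"turn":[0,0,0]},{"delta_pos":[0,0,0],"turn":[0,0,0]},{"delta_pos":[0,0,19],"turn":[0,0,0]},{"delta_pos":[0,0,19],"turn":[0,0,0]},{"delta_pos":[0,0,19],"turn":[0,0,0]},{"delta_pos":[0,0,0],"turn":[0,0,0]}]'
python3 -m handwheel '[{"delta_pos":[0,0,0],"turn":[0,0,0]},{"delta_pos":[0,0,0],"turn":[0,0,0]},{"delta_pos":[0,0,0],"turn":[0,0,0]},{"delta_pos":[0,0,0],"turn":[0,0,0]}]'
python3 - <<'E'
from h import *
p=np.array(ctrl.sense()["tool_pos"])
print((RT.T@(np.array([512.1,65.2,48])-p)).round(1))
W=ctrl.snapshot("wrist")["image"]
cv2.imwrite("pics/blue1.png",W[:,:,::-1])
E
```

```text
time_s: 9.28
tool_pos: [506.9, 69.8, 68.7]
eef_rot: [[0.974, 0.22, -0.043], [0.042, 0.012, 0.999], [0.221, -0.975, 0.003]]
force: [-0.6, 1.4, -0.5]
width: 0.1
time_s: 9.62
tool_pos: [506.9, 64.4, 68.2]
eef_rot: [[0.975, 0.219, -0.036], [0.035, 0.009, 0.999], [0.22, -0.976, 0.001]]
force: [-0.1, 0.7, -0.4]
width: -0.1
[ 0.6 20.9  0.6]
```

View pics/blue1.png

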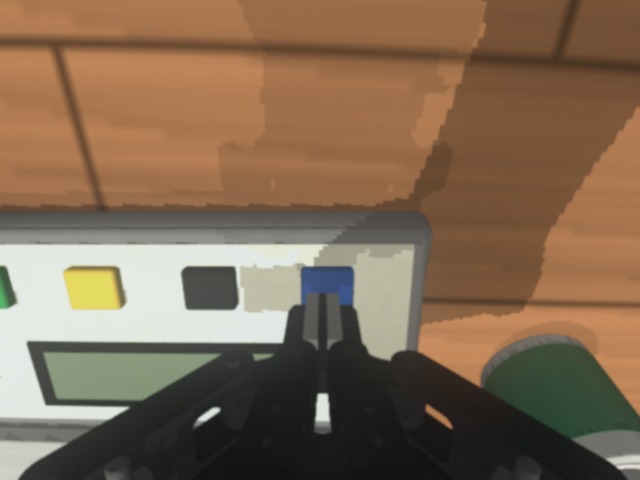

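The tip at (322,300) is over the blue key at (327,287). Black (210,288) and yellow (94,288) are up. Press the same way.

```bash
python3 -m handwheel '[{"delta_pos":[0.5,8,1],"turn":[0,0,0]},{"delta_pos":[0,6,0],"turn":[0,0,0]},{"delta_pos":[0,4,0],"turn":[0,0,0]},{"delta_pos":[0,2,0],"turn":[0,0,0]},{"delta_pos":[0,0,0],"turn":[0,0,0]},{"delta_pos":[0,0,0],"turn":[0,0,0]},{"delta_pos":[0,0,0],"turn":[0,0,0]}]'
python3 -m handwheel '[{"delta_pos":[0,1,0],"turn":[0,0,0]},{"delta_pos":[0,1,0],"turn":[0,0,0]},{"delta_pos":[0,0.5,0],"turn":[0,0,0]},{"delta_pos":[0,0,0],"turn":[0,0,0]},{"delta_pos":[0,0,0],"turn":[0,0,0]}]'
```

```text
time_s: 10.25
tool_pos: [511.8, 66.8, 48.8]
eef_rot: [[0.975, 0.219, -0.038], [0.037, 0.009, 0.999], [0.22, -0.976, 0.001]]
force: [1.2, -0.2, -0.4]
width: 0.3
time_s: 10.67
tool_pos: [512.5, 66.8, 46.6]
eef_rot: [[0.975, 0.22, -0.038], [0.037, 0.01, 0.999], [0.22, -0.975, 0.001]]
force: [-0.6, 0.1, 1.1]
width: -0.2
```

```bash
python3 -m handwheel '[{"delta_pos":[0,1,0],"turn":[0,0,0]},{"delta_pos":[0,1,0],"turn":[0,0,0]},{"delta_pos":[0,0.8,0],"turn":[0,0,0]},{"delta_pos":[0,0,0],"turn":[0,0,0]},{"delta_pos":[0,0,0],"turn":[0,0,0]},{"delta_pos":[0,0,0],"turn":[0,0,0]},{"delta_pos":[0,0,0],"turn":[0,0,0]}]'
```

```text
time_s: 11.25
tool_pos: [513.1, 66.9, 44.0]
eef_rot: [[0.975, 0.22, -0.038], [0.037, 0.01, 0.999], [0.22, -0.975, 0.001]]
force: [-2.8, -0.5, 6.9]
width: 0.2
```

At 44.0 mm the force is 7.4 N, so blue is at its stop, well under 20 N. Release, back off and check.

```bash
python3 -m handwheel '[{"delta_pos":[0,-5,0],"turn":[0,0,0]},{"delta_pos":[0,-15,0],"turn":[0,0,0]},{"delta_pos":[0,-25,0],"turn":[0,0,0]},{"delta_pos":[0,-30,0],"turn":[0,0,0]},{"delta_pos":[0,-30,0],"turn":[0,0,0]},{"delta_pos":[0,-15,0],"turn":[0,0,0]},{"delta_pos":[0,0,0],"turn":[0,0,0]},{"delta_pos":[0,0,0],"turn":[0,0,0]}]'
python3 -m handwheel '[{"delta_pos":[0,0,0],"turn":[0,0,0]},{"delta_pos":[0,0,0],"turn":[0,0,0]},{"delta_pos":[0,0,0],"turn":[0,0,0]},{"delta_pos":[0,0,0],"turn":[0,0,0]},{"delta_pos":[0,0,0],"turn":[0,0,0]},{"delta_pos":[0,0,0],"turn":[0,0,0]}]'
python3 - <<'E'
from h import *
a=ctrl.snapshot("scene")["image"]; o=cv2.imread("pics/scene0.png")[:,:,::-1]
for n,(x0,y0,x1,y1) in dict(cup=(345,230,388,285),bottle=(255,322,297,390),tin=(348,184,388,230),stick=(178,318,256,370),green=(252,280,270,295)).items():
    print(n,"mean abs diff",np.abs(a[y0:y1,x0:x1].astype(int)-o[y0:y1,x0:x1]).mean().round(2))
cv2.imwrite("pics/end.png",np.hstack([cv2.resize(a[180:400,160:440],(400,314)),cv2.resize(ctrl.snapshot("wrist")["image"],(400,314))])[:,:,::-1])
E
```

```text
time_s: 11.92
tool_pos: [487.1, 65.8, 161.6]
eef_rot: [[0.974, 0.222, -0.038], [0.037, 0.01, 0.999], [0.222, -0.975, 0.002]]
force: [-0.6, -0.1, -0.4]
width: 0.0
time_s: 12.42
tool_pos: [486.4, 65.6, 160.2]
eef_rot: [[0.975, 0.219, -0.038], [0.037, 0.009, 0.999], [0.219, -0.976, 0.001]]
force: [0.4, 0.4, -0.1]
width: -0.1
cup mean abs diff 1.24
bottle mean abs diff 1.3
tin mean abs diff 1.15
stick mean abs diff 1.28
green mean abs diff 1.37
```

View pics/end.png

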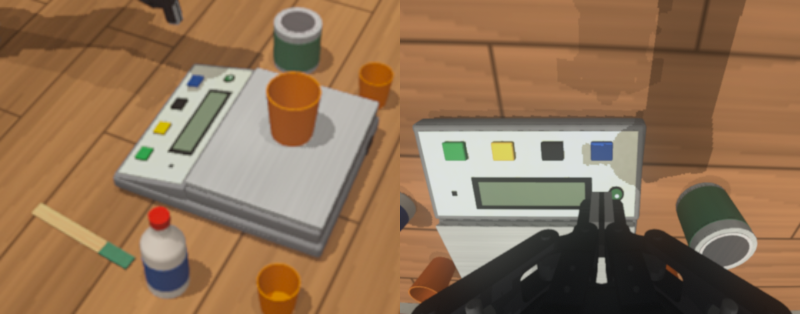

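All four keys look up in the end picture (wrist half: 455, 503, 552 and 601, row 151). Cup, bottle, tin and stick are unchanged, and the robot is clear.

```bash
python3 -c "
from bench import ctrl
print(ctrl.close_job())"
```

```text
the job is handed in; nothing more can be done
None
```

I pressed the green, black and blue keys once each, in that order, with the closed fingertips square to the panel. I backed off at least 20 mm between presses and handed the job in at about 12.5 s of the 42 s allowed.

- **Presses:** all three keys ended at nearly the same tip height (43.9 to 44.0 mm). The press forces were about 4.1 N on green, 4.7 N on black and 7.4 N on blue. Blue seems to have reached its stop, still well below 20 N. From the tip height and force I put the travel at about 4 mm on each key; I could not read the key joints directly.
- **Final pictures:** all four keys look up. The scene picture matches the starting one to within image noise at the cup, bottle, tin and stick. The force reading is near zero, with the gripper about 110 mm above the panel.
- **Disagreements:** the top and scene cameras differed by about 5 mm in y, so I used their average, which the wrist view confirmed to about 1.5 mm. The wrist colour mask caught only part of the green cap, so I placed that key from the spacing of the others. The arm was still settling when I read its position above green, so it came down 7 mm off to the side, which I corrected before touching the key.

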